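Tip the tall flow cell onto the pad

ROBOT

A 7-joint arm with a two-finger parallel gripper is mounted at the origin on the work surface. World frame = base frame: x ahead of the robot, y to its left, z up, the work surface at z = 0. Lengths are in m, angles in degrees, forces in N, time in s.
With the tool pointing down it reaches from about 0.4 to 0.9 m from the base axis. Payload 5.5 kg.
Tool frame: the origin (TCP) lies midway between the tips of the shut fingers; the grasp point (between the pads) lies 19 mm behind it (r.grip_point_offset is the distance from the TCP to the grasp point, in m); z points along the fingers, y is the line along which they close (so a half turn about z gives the same grasp; the last joint's range is limited). The gripper opens to 92 mm and grips with 3 to 60 N. Pads are 19 mm wide; open, the fingers measure 130 mm over their backs; the gripper's body (75 mm by 190 mm) begins 47 mm behind the grasp point.
Start: joints at [81.142, 28.699, -24.465, 88.831, 12.651, 65.22, -12.049], TCP at [0.264, -0.594, 0.227] pointing down, gripper open.
Joint ranges: [-164.97, 164.97], [-17.58, 116.51], [-87.97, 89.64], [11.32, 138.91], [-80.73, 260.73], [10.89, 115.49], [-147.41, 147.41]. Speed limits (degrees/s): [147.25, 147.25, 180, 180, 180, 180, 180].

INTERFACE

Orientations are given as [roll, pitch, yaw] about the fixed x, y, z axes, in that order (R = Rz(yaw) Ry(pitch) Rx(roll)).
In Python, from plant import r, eoat, vision gives the robot as it stands. Calls block until the motion is done:
- r.movep(position, orientation): joint-space move of the TCP to a pose.
- r.movel(position, ori=None, speed=0.15, f_stop=None): straight line of the TCP; ori=None keeps the orientation; speed is the mean speed in m/s. With f_stop (N) it stops when the force on the tool has changed by that much, and returns True; else False.
- r.move_joints(angles): joint-space move.
- eoat.command_gripper(opening): finger opening in m; the grip force is fixed at half the most; returns when the fingers have stopped.
- r.dwell(seconds).
- r.inverse_kinematics(position, orientation): joint angles nearest the present ones, or None.
- r.sense(): the state.
- vision.read_camera(name): name is "scene" or "top" or "wrist"; returns the picture (400x640x3 uint8, blue, green, red); there is no depth.
- vision.calibration(name): a dict with "intrinsics" (3x3 intrinsics, pixels), "D" ([k1, k2, p1, p2, k3] as OpenCV has them; the pictures are not rectified), "cam_to_world" (4x4, takes a point from camera to world coordinates). Camera axes: x right, y down, z forward; pixel columns grow to the right and rows downward; lengths in m; the calibration is good to about 2 mm. A picture is of the moment at which its call begins: read the wrist's pose just before it. calibration takes no time and is no camera call; for the wrist camera it gives the pose at the moment of the call.
A pose or a line that the arm cannot do raises r.IKError and nothing moves.
- r.sign_off(): hands the job in; it is judged then, once.
Trained networks look in the newest picture that a camera, given by its name, has taken for a name from the list of things; names that differ only in an ending like _2 or _b are one class to them, and where a whole thing is asked for, a point or a joint stands for the part that bears it (a point fixed in the world has none). Each returns a list of dicts, best first, with "score" (0 to 1); they miss things now and then, are a little off and sometimes report something else, mostly with a low value. They report only what shows in the picture. A call takes as long as a camera call.
- vision.search_frame(query, camera): "position" ([x, y, z] in m, in world coordinates, good to about 4 mm: the middle of the surface that is visible of it).
- vision.silhouettes(query, camera): "mask" (400x640 bool, what is visible of it).
The state is a dict: "time_s": time; "qpos": joint angles; "qvel": joint speeds; "joint_torque": joint torques, N m; "position": TCP position; "orientation": TCP orientation; "wrist_force": force on the tool from outside, world axes, zero at the start; "wrist_torque": the same for the moment, N m; "width": finger opening in m; "gripper_force": force on a finger pad.
Only numpy, scipy, OpenCV 4.12 (cv2) and the standard library are available. Lean on these libraries where they do the work, as an engineer would, in place of code of your own. Each camera call takes 0.05 s, during which the arm holds its last target. There are 200 camera calls.

TASK

Two clear flow cells stand on the steel tray with their feet at the low edge of the black rubber pad. Tip the taller one over that edge, by pushing it high up from behind and not by lifting it, so that it ends up lying on its side on the pad with its two hose ports facing up. Leave the short flow cell and the round pressure adapter standing where they are.

Things in the scene. Friction and masses are not known exactly. Their poses are not given: they have to be found in the camera images.
- tall_cell_center (a point): centre of the tall flow cell: loose clear block with aluminium end plates, 120 mm tall (z, up), 50 deep (x), 60 wide (y), 0.3 to 0.7 kg, standing on the tray floor 1 to 9 mm short of the pad. Its x points to the pad; the -x face, with two flush round ports 28 and 60 mm above the foot, is the one to push. Pushed slowly 95 mm above its foot it tips, and falls over by itself within 65 mm
- short_cell_center (a point): centre of the short flow cell, built alike but 70 mm tall, 50 mm deep, 60 mm wide, centre 35 mm above the tray floor. It stands beside the tall one at the same edge, to the left or to the right, centres 100 to 180 mm apart
- adapter: round stepped pressure adapter, anodized metal, 44 mm across and 60 mm tall, standing on the tray behind the cells, on the side away from the pad; origin at the centre of its underside, z up
- pad_edge (a point): middle of the top of the pad's near edge, the low stop. Pad and tray are fixed. The pad is black rubber, its top 8 mm above the tray floor; it reaches 160 mm from here along x and 150 mm either way along y. x points level across the pad, the way the cell is to fall; z up. An unlisted float and pin lie at the tray's sides, all below 90 mm over the bench

How it is judged (in metres and radians):
At the end, for the whole second after the job is handed in: The tall cell lies still on the pad, ports up within 10 degrees, its centre 15 to 125 mm past the edge and within 140 mm of the edge's middle sideways; the short cell and the adapter stand upright within 10 degrees and within 20 mm of where they were (angle between tall_cell_center's own x axis and vertical above 2.96 rad and x of tall_cell_center in the frame of pad_edge between 0.015 and 0.125 m and y of tall_cell_center in the frame of pad_edge between -0.14 and 0.14 m and z of tall_cell_center in the frame of pad_edge between 0.015 and 0.037 m and angle between each of short_cell_center, adapter's own z axis and vertical below 0.17 rad and distance of each of short_cell_center, adapter from where it was at the start of the episode below 0.02 m); the robot touches nothing.
It fails at once if the tall cell is lifted off (its centre more than 95 mm above the pad) (z of tall_cell_center in the frame of pad_edge above 0.095 m).
It fails at once if the short cell is shoved 20 mm or tipped (distance of short_cell_center from where it was at the start of the episode above 0.02 m or angle between short_cell_center's own z axis and vertical above 0.35 rad).
It fails at once if the adapter is shoved 20 mm or tipped (distance of adapter from where it was at the start of the episode above 0.02 m or angle between adapter's own z axis and vertical above 0.35 rad).
It also fails if it takes over 32 s, if anything falls off the work surface, if the arm or the gripper's body presses on something with over 40 N, if the wrist force passes 120 N, or if a joint passes its speed limit or range.

## Working session

There is one attempt and no reset: what is moved stays moved. The work goes in short steps, each a Python script; the robot and the scene stay as the last script left them, time stands still between calls to the robot, and variables do not carry over. Pictures are saved under pics/ and viewed, at most 10 in all, crops included, and the job is handed in when it is done.

```bash
mkdir -p pics; ls; python3 - <<'E'
from plant import r,eoat,vision
import cv2,numpy as np
for c in ["top","scene"]:
    im=vision.read_camera(c); cv2.imwrite(f"pics/{c}1.png",im)
    C=vision.calibration(c); print(c,np.round(C["cam_to_world"],3).tolist())
    for q in ["tall_cell_center","short_cell_center","adapter","pad_edge"]:
        try:
            print(q,[(np.round(d["position"],3).tolist(),round(d["score"],2)) for d in vision.search_frame(q,c)[:3]])
            for d in vision.silhouettes(q,c)[:2]:
                m=d["mask"].astype(np.uint8); print("  mask",m.sum(),cv2.boundingRect(m),round(d["score"],2))
        except Exception as e: print(q,e)
print(r.sense()["time_s"])
E
```

```text
pics
top [[0.018, -0.988, 0.152, 0.425], [-0.999, -0.023, -0.033, 0.026], [0.036, -0.152, -0.988, 0.795], [0.0, 0.0, 0.0, 1.0]]
tall_cell_center [([0.565, -0.03, 0.14], 0.88)]
short_cell_center [([0.534, -0.163, 0.09], 0.69)]
  mask 1329 (393, 185, 47, 41) 0.96
adapter [([0.453, -0.004, 0.043], 0.74)]
  mask 481 (313, 236, 25, 25) 0.75
pad_edge [([0.576, -0.094, 0.022], 0.71)]
  mask 42768 (224, 63, 283, 255) 0.96
scene [[-0.818, 0.469, -0.334, 0.731], [0.575, 0.679, -0.456, 0.311], [0.014, -0.565, -0.825, 0.623], [0.0, 0.0, 0.0, 1.0]]
tall_cell_center [([0.578, -0.01, 0.126], 0.69)]
  mask 2565 (249, 156, 45, 80) 0.56
short_cell_center [([0.542, -0.146, 0.092], 0.92)]
  mask 1272 (232, 117, 37, 53) 0.82
adapter [([0.464, 0.003, 0.048], 0.88)]
  mask 719 (327, 171, 27, 36) 0.74
pad_edge [([0.627, -0.036, 0.015], 0.88)]
  mask 2463 (248, 157, 45, 79) 0.72
  mask 44618 (132, 85, 280, 277) 0.57
0.9
```

View pics/top1.png

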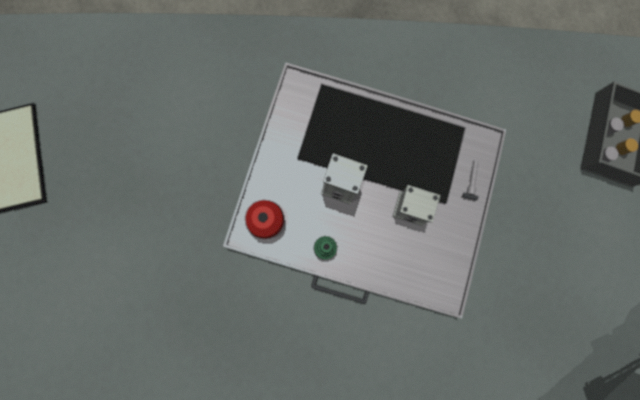

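View pics/scene1.png

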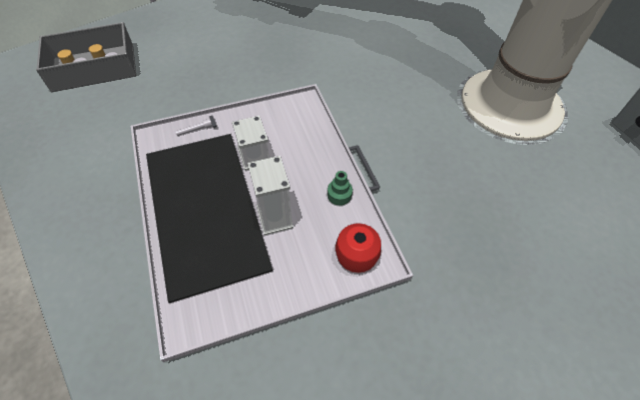

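Top view: the pad corners are at about (298,160), (322,84), (465,127) and (446,203). The tall cell's top is at (346,175), the short cell's at (418,204), the green adapter at (325,247) and the red float at (265,218). The scene view agrees: the tall top is at (269,175), with the adapter directly behind it.

```bash
cat > h.py <<'E'
import cv2,numpy as np
from plant import r,eoat,vision
def rays(c,px):
    C=vision.calibration(c);T=np.array(C["cam_to_world"])
    u=cv2.undistortPoints(np.array(px,float).reshape(-1,1,2),np.array(C["intrinsics"],float),np.array(C["D"],float)).reshape(-1,2)
    return T[:3,3],np.c_[u,np.ones(len(u))]@T[:3,:3].T
def onz(c,px,z):
    o,d=rays(c,px); return o+d*((z-o[2])/d[:,2])[:,None]
def tri(a,b):
    o1,d1=rays("top",a);o2,d2=rays("scene",b);out=[]
    for p,q in zip(d1,d2):
        s=np.linalg.lstsq(np.c_[p,-q],o2-o1,rcond=None)[0]
        P,Q=o1+s[0]*p,o2+s[1]*q; out.append(np.r_[(P+Q)/2,np.linalg.norm(P-Q)])
    return np.array(out)
E
python3 - <<'E'
from h import *
np.set_printoptions(precision=4,suppress=True)
print("pad nearL,farL,farR,nearR\n",tri([(298,160),(322,84),(465,127),(446,203)],[(272,270),(169,301),(147,153),(230,135)]))
im=cv2.imread("pics/top1.png")
g=cv2.cvtColor(im,cv2.COLOR_BGR2GRAY)
# pad near edge: boundary points left of tall & between cells
pts=[]
for u in list(range(304,322,2))+list(range(372,396,3)):
    col=g[120:215,u].astype(float); k=np.argmax(np.diff(cv2.GaussianBlur(col[:,None],(1,3),0).ravel())); pts.append((u,120+k+.5))
P=onz("top",pts,0.023)
vx,vy,x0,y0=cv2.fitLine(P[:,:2].astype(np.float32),cv2.DIST_HUBER,0,.001,.001).ravel()
print("edge pts\n",P[:,:2].T,"\n normal yaw",np.degrees(np.arctan2(-vx,vy)) if vy>0 else np.degrees(np.arctan2(vx,-vy)))
print("tall top, adapter top",tri([(346,174),(418,203),(325,246)],[(269,175),(251,130),(341,176)]))
for i,(a,b,c,d) in enumerate([(315,140,60,80),(385,170,65,65)]):
    cv2.imwrite(f"pics/crop{i}.png",0)if 0 else None
cv2.imwrite("pics/crop.png",cv2.resize(im[140:260,300:450],None,fx=5,fy=5,interpolation=cv2.INTER_CUBIC))
E
```

```text
pad nearL,farL,farR,nearR
 [[ 0.628   0.0477  0.0179  0.003 ]
 [ 0.7813  0.0055  0.0256  0.0008]
 [ 0.6992 -0.278   0.032   0.0013]
 [ 0.5489 -0.2386  0.023   0.0012]]
edge pts
 [[ 0.6248  0.6229  0.623   0.6212  0.6193  0.6174  0.6175  0.6156  0.6158
   0.5869  0.5851  0.5833  0.5815  0.5817  0.5779  0.5761  0.5762]
 [ 0.037   0.0331  0.0293  0.0254  0.0215  0.0176  0.0138  0.0099  0.0061
  -0.0944 -0.1002 -0.106  -0.1118 -0.1176 -0.1234 -0.1292 -0.135 ]] 
 normal yaw -15.896798
tall top, adapter top [[ 0.5744 -0.0337  0.1357  0.001 ]
 [ 0.5358 -0.1639  0.0942  0.0003]
 [ 0.4596 -0.0043  0.0794  0.0012]]
```

View pics/crop.png

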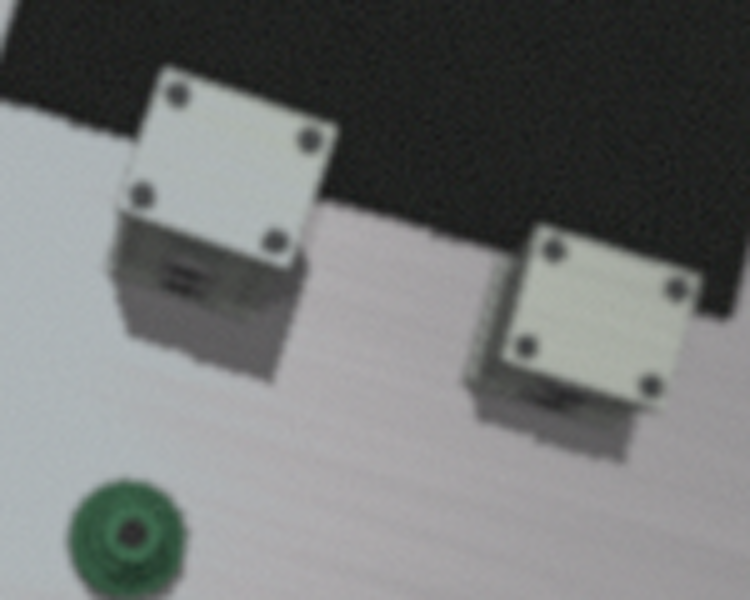

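```bash
python3 - <<'E'
from h import *
np.set_printoptions(precision=4,suppress=True)
c=np.array([(178,95),(310,140),(275,241),(142,195)])/5+[300-.4,140-.4]
S=onz("top",c,0.138); e=(S[1]-S[0]+S[2]-S[3]); f=S[0]-S[3]+S[1]-S[2]
cyaw=np.degrees(np.arctan2(e[0],-e[1])); cyaw=(cyaw+90)%180-90
print("cell ctr",S.mean(0),"yaw",np.degrees(np.arctan2(f[1],f[0])),np.degrees(np.arctan2(e[0],-e[1])),np.linalg.norm(e)/2,np.linalg.norm(f)/2)
yaw=np.degrees(np.arctan2(f[1]-0,f[0])); yaw=(yaw+np.degrees(np.arctan2(e[0],-e[1]))*1)/2
if not -25<yaw<-10: yaw=-17
print("use yaw",yaw)
x=np.array([np.cos(np.radians(yaw)),np.sin(np.radians(yaw)),0]); ctr=np.r_[S.mean(0)[:2],0.108]
np.savez("g.npz",x=x,ctr=ctr,yaw=yaw)
eoat.command_gripper(0.02)
A=ctr-x*(0.025+0.040)
ori=[180,0,yaw]
print(r.inverse_kinematics(A,ori),r.inverse_kinematics(ctr+x*.05,ori))
r.movep(np.r_[A[:2],0.24],ori); r.movel(A,speed=0.1)
s=r.sense(); print(s["time_s"],s["position"],s["wrist_force"],s["width"])
a=vision.read_camera("top");b=vision.read_camera("wrist")
cv2.imwrite("pics/pre.png",np.hstack([a[100:300,200:500],b[::2,::2]]))
E
```

```text
cell ctr [ 0.5757 -0.0319  0.138 ] yaw -18.47263350358357 -17.908521233894437 0.04579974010373598 0.035791650154769435
use yaw -18.190577368739003
[  28.8558   26.8535  -37.4188  113.573    22.1507   46.7164 -129.246 ] [  22.7972   34.8159  -28.5719   97.8754   20.1403   52.4702 -122.0764]
5.85 [ 0.5145 -0.0116  0.1086] [-0.0818 -0.3856 -0.0964] 0.019964682176004393
```

View pics/pre.png

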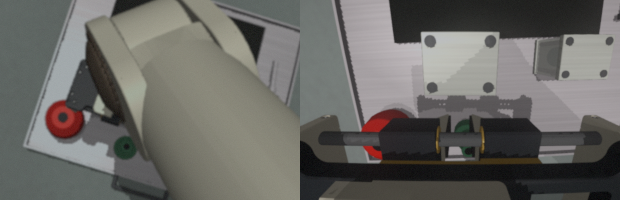

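The wrist view shows the tall cell's top at (460,62), centred ahead of the fingers and square to them. The adapter is behind and below, clear of the tool, so I can push.

```bash
python3 - <<'E'
from h import *
g=np.load("g.npz"); x,ctr=g["x"],g["ctr"]
p0=np.array(r.sense()["position"])
for d in np.arange(0.01,0.106,0.0125):
    st=r.movel(p0+x*d,speed=0.035,f_stop=25)
    s=r.sense(); print(round(d,3),st,round(s["time_s"],2),round(float(np.dot(s["wrist_force"],x)),2))
    if st: break
r.dwell(.3)
cv2.imwrite("pics/post.png",np.hstack([vision.read_camera("scene")[80:320,120:420],vision.read_camera("wrist")[::2,::2].repeat(2,0)[:240]]))
E
```

```text
0.01 False 6.4 0.53
0.022 False 6.91 -0.79
0.035 False 7.42 -1.83
0.048 False 7.92 -0.52
0.06 False 8.43 -0.54
0.072 False 8.94 -0.28
0.085 False 9.45 -0.51
0.097 False 9.96 0.77
```

View pics/post.png

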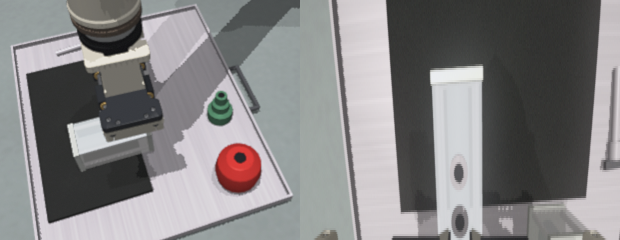

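The tall cell lies on the pad with both ports up, at (459,172) and (459,221) in the wrist view. Next I'll retreat and check.

```bash
python3 - <<'E'
from h import *
np.set_printoptions(precision=3,suppress=True)
p=np.array(r.sense()["position"])
r.movel([p[0],p[1],0.25],speed=0.15)
r.move_joints([81.142,28.699,-24.465,88.831,12.651,65.22,-12.049])
im=vision.read_camera("top"); cv2.imwrite("pics/end.png",cv2.resize(im[50:330,210:530],None,fx=2,fy=2))
e=np.array([0.588,-0.0955]); t=np.radians(-15.5); R=np.array([[np.cos(t),np.sin(t)],[-np.sin(t),np.cos(t)]])
for q in ["tall_cell_center","short_cell_center","adapter"]:
    for d in vision.search_frame(q,"top")[:2]: print(q,np.array(d["position"]),d["score"],"pad xy",R@(np.array(d["position"])[:2]-e))
s=r.sense(); print(s["time_s"],s["wrist_force"])
E
```

```text
tall_cell_center [ 0.634 -0.052  0.079] 0.86 pad xy [0.033 0.054]
short_cell_center [ 0.532 -0.162  0.09 ] 0.82 pad xy [-0.036 -0.079]
adapter [ 0.455 -0.002  0.046] 0.85 pad xy [-0.153  0.055]
adapter [ 0.531 -0.164  0.089] 0.47 pad xy [-0.037 -0.081]
13.9667 [ 0.777 -0.034  0.137]
```

View pics/end.png

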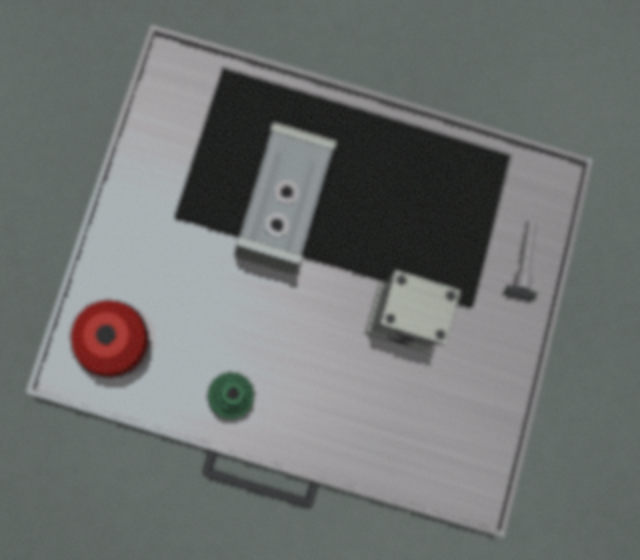

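The cell is flat on the pad with its ports up at (287,191) and (277,225), and its centre is about 35–55 mm past the edge. The short cell and adapter haven't moved. Handing in.

```bash
python3 -c "
from plant import r
print(r.sign_off())"
```

```text
the job is handed in; nothing more can be done
None
```

I tipped the tall cell onto the pad with its ports up; the final picture shows it flat, with the short cell and adapter still standing where they were, and I handed the job in at about 14 s (no verdict was returned).

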